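# Gauge the silver ingot

## Task

Check the thickness of the cast silver ingot on the bench gauge before it goes to the rolling mill: swing the gauge's red-gripped lever fully up to raise the foot, lay the silver ingot lengthways on the anvil bar so that the foot stands over it well clear of its ends, and let go of it. Then ease the lever down by feel until the sprung foot bears on the silver, without ramming it, and leave it there; disturb nothing else on the bench.

Things in the scene. Friction and masses are not known exactly. Their poses are not given: they have to be found in the camera images.
- gauge: Bench thickness gauge, green casting, fixed. Origin on the table right under the spindle axis; x points to its back, -x is its open front, z up. Base 200 x 110 x 28 mm high, x = -70 to 130 mm. Steel anvil bar along x: 64 mm long (x = -32 to 32), 20 mm wide, top 50 mm above the table. Column 32 mm thick at x = 85 mm.
- head_front (a point): Middle of the lower front edge of the gauge's green head: x = -20 mm, 95 mm above the table. The head is 40 mm wide, 70 mm high and overhangs the anvil from here back to the column; a dial 58 mm across stands on it, up to 227 mm high. An upright gripper will not fit at the anvil; a tool leaning back about 40 degrees to the gauge's front does.
- anvil_top (a point): Point on the anvil's top face on the spindle axis.
- spindle: Steel spindle in the head, geared to the lever: goes down 20 mm per rad. Origin on its axis, 92 mm above the table with the lever up. Carries a brass rod and a round foot 16 mm across, 24 to 32 mm above the anvil with the lever up (sleeve of 22 mm diameter down to 89 mm above the table). How far the rod is screwed in differs each time and is not reported.
- foot_axis (a point): Point on the spindle axis 79 mm above the table, about where the raised foot is. The foot meets an ingot at a lever angle of 0.60 to 1.00 rad, to be felt. It is sprung: it gives 4 mm (0.2 rad of lever), pushing 2 N at first and 10 N at the end (0.6 to 2.8 N more at the moving grip), rigid beyond (then felt clearly). Over 40 N on the silver, 14 N at the grip, would mark it.
- lift_lever (a joint): Lever on the right (-y) of the gauge's head. 0 rad = fully up (stop), foot raised; grows as it goes down, 1.25 at most. A friction brake keeps it where it is left: moving it down freely takes 2.5 to 3 N at the grip, up about 4 N. At 0 it points to the gauge's front and 0.70 rad above level; at 0.70 rad it is level.
- lever_knob (a point): Centre of the red T-grip on the lever's end: a round bar 18 mm in diameter, 24 mm long, parallel to the gauge's y, that turns freely on its pin, so pinched by its two flat ends it follows a tool of constant tilt. Its centre swings in a vertical plane, on a circle of radius 72 mm about lever_pivot.
- lever_pivot (a point): Point on the lever's axis (parallel to the gauge's y) in the grip's plane of swing: 62 mm to the right of the spindle axis, 130 mm above the table.
- board: Wooden soldering board with dark top, 200 x 250 x 30 mm high, fixed. Origin under its centre. Little filigree crescents lie along its far (+x) edge.
- silver_ingot: Pale silver cast bar, 70 mm long (its x), 26 mm wide (y), 12 mm thick, about 0.225 kg. Origin at the centre of its underside. One of three bars of equal size lying on the board, about 80 mm apart.
- copper_ingot: The reddish copper bar of the same size; leave alone.
- brass_ingot: The yellow brass bar of the same size; leave alone.
- dish: Low round steel dish, 110 mm across, 18 mm high; leave alone.
- wire_coil: Flat coil of copper wire lying on the table, 72 mm across, 10 mm high; leave alone.
- pliers: Pliers with blue handles, 135 mm long, 12 mm high; leave alone.
- flux_jar: Amber jar with white cap, 52 mm across, 55 mm high; leave alone.
- charcoal: Black charcoal block 110 x 70 x 30 mm; leave alone.
- file: Small hand tool with wooden handle, 170 mm long; leave alone.

How it is judged:
On the way, in this order (a step that is already met when the one before it is completed fails the run):
1. the lever is fully up (value of joint lift_lever below 0.08 rad), for 0.2 s.
2. with the lever still up, the silver ingot lies flat on the anvil under the foot, let go (value of joint lift_lever below 0.12 rad and contact force between silver_ingot and gauge above 0.3 N and contact force between the fingers and silver_ingot below 0.1 N and angle between silver_ingot's own z axis and vertical below 0.06 rad and x of spindle in the frame of silver_ingot between -0.027 and 0.027 m and y of spindle in the frame of silver_ingot between -0.008 and 0.008 m), for 0.2 s.
At the end, for the whole second after the job is handed in: The silver ingot lies flat on the anvil, lengthways within 0.3 rad, at rest, with the spindle axis within 8 mm of its centre line and within 27 mm of its middle, and the foot bears on it with more than 1 N, the lever at rest (contact force between spindle and silver_ingot above 1 N and angle between silver_ingot's own z axis and vertical below 0.06 rad and z of silver_ingot in the frame of anvil_top between -0.003 and 0.003 m and x of spindle in the frame of silver_ingot between -0.027 and 0.027 m and y of spindle in the frame of silver_ingot between -0.008 and 0.008 m and angle between the x axis of silver_ingot and the x axis of gauge, either way round below 0.3 rad and linear speed of silver_ingot below 0.01 m/s and velocity of joint lift_lever between -0.03 and 0.03 rad/s); the robot touches nothing.
It fails at once if the foot rammed on the silver with over 40 N (contact force between spindle and silver_ingot above 40 N).
It fails at once if another thing on the bench disturbed (moved over 15 mm) (distance of any of copper_ingot, brass_ingot, dish, wire_coil, pliers, flux_jar, charcoal, file from where it was at the start of the episode above 0.015 m).
It also fails if it takes over 69 s, if anything falls off the work surface, if the arm or the gripper's body presses on something with over 40 N, if the wrist force passes 120 N, or if a joint passes its speed limit or range.

## Robot

A 6-joint arm with a two-finger parallel gripper is mounted at the origin on the work surface. World frame = base frame: x ahead of the robot, y to its left, z up, the work surface at z = 0. Lengths are in m, angles in rad, forces in N, time in s.
With the tool pointing down it reaches from about 0.275 to 0.725 m from the base axis. Payload 5.6 kg.
Tool frame: the origin (TCP) lies at the very end of the fingers, on their centre line; the grasp point (between the pads) lies 19 mm behind it; z points along the fingers, y is the line along which they close (so a half turn about z gives the same grasp; the last joint's range is limited). The gripper opens to 85 mm and grips with 20 to 120 N. Pads are 22 mm wide; open, the fingers measure 114 mm over their backs; the gripper's body (76 mm by 85 mm) begins 54 mm behind the grasp point. The pads swing forward as they close: fully open they stand 13 mm farther back than shut.
Start: joints at [1.424, 0.255, 0.108, 0, -1.424, -0.285], TCP at [0.23, 0.5, 0.231] pointing down, gripper open.
Joint ranges: [-2.95, 2.95], [-1.21, 1.97], [-1.09, 1.5], [-2.87, 1.71], [-2.94, -0.07], [-3.05, 3.05]. Speed limits (rad/s): [2.57, 2.57, 3.14, 3.14, 3.14, 3.14].

## Interface

Orientations are given as a unit quaternion [w, x, y, z].
In Python, from workcell import r gives the robot as it stands.
- The arm moves only by the tool play_rows, never from a script. Its argument "deltas" is a list of rows, each an object with "dp": the shift along the tool's x, y, z in mm, a list of three; "delta_rot": the turn, a rotation vector about the tool's x, y, z in rad, a list of three; "jaw": the closure, from -1 (fully open) to 1 (shut). A call has exactly 10 rows; each row shifts and turns the commanded pose from where the row before left it, along the tool's axes as they then stand; what a row does not reach is not made up. A row lasts 1/8 s, in which the tool goes at most 62.5 mm and 10.7 degrees, less where a joint would pass 70% of its speed; a pose out of reach is approached as far as the arm can. A call with a gripper value outside its range is refused whole. The fingers move at their own pace and stop on an object; "grip_force" is the grip in N (left out, the last holds). Time passes only in rows, so rows that do not move let the fingers close, or fill a call up. It gives the time, the measured TCP pose, the force, the opening and the grip force at its end, in the units of the state.
- r.read_state(): the state, without advancing time (a new reading comes with each control period).
- r.capture(name): name is "scene" or "top"; returns (picture, depth): 420x560x3 uint8, red, green, blue; 420x560 float32, m along the optical axis (not along the pixel's ray), 0 where there is no reading.
- r.calibration(name): a dict with "camera_matrix" (3x3 intrinsics, pixels), "eye" and "rotation" of the camera in the world. Camera axes: x right, y up, looking along -z (the intrinsics and any distortion apply to the point x, -y, -z); pixel columns grow to the right and rows downward; lengths in m; the calibration is good to about 2 mm. A picture is of the moment at which its call begins. calibration takes no time and is no camera call.
- r.hand_in(): hands the job in; it is judged then, once.
The state is a dict: "t": time; "joints": joint angles; "joint_velocities": joint speeds; "joint_torque": joint torques, N m; "ee_pos": TCP position; "ee_rot": TCP orientation; "contact_force": force on the tool from outside, world axes, zero at the start; "ft_torque": the same for the moment, N m; "width": opening from 0.0 (shut) to 1.0 (fully open); "grasp_force": force on a finger pad.
Only numpy, scipy, OpenCV 4.12 (cv2) and the standard library are available. Lean on these libraries where they do the work, as an engineer would, in place of code of your own. Each camera call takes 0.05 s, during which the arm holds its last target. There are 200 camera calls.

## Working session

There is one attempt and no reset: what is moved stays moved. The work goes in short steps, Python scripts to look and compute and a tool call to move; the robot and the scene stay as the last step left them, time stands still between calls to the robot, and variables do not carry over. Pictures are saved under pics/ and viewed, at most 10 in all, crops included, and the job is handed in when it is done.

Besides the shell and the picture viewer there is one more tool, called after "Request:" as name([rows], argument=value, ...), one row to a line, values as JSON. play_rows: Moves the arm, as the interface text tells. Its arguments: {"type":"object","properties":{"deltas":{"type":"array","items":{"type":"object","properties":{"dp":{"type":"array","items":{"type":"number"}},"delta_rot":{"type":"array","items":{"type":"number"}},"jaw":{"type":"number"}}}},"grip_force":{"type":"number"}},"required":["deltas"]}

```bash
ls; mkdir -p pics; cat > h.py <<'E'
import numpy as np, cv2
from workcell import r
from scipy.spatial.transform import Rotation as R
def cap(n):
    im,d=r.capture(n); c=r.calibration(n); return im,d,c
def pts(d,c):
    K=np.array(c["camera_matrix"]);v,u=np.mgrid[:d.shape[0],:d.shape[1]]
    p=np.stack([(u-K[0,2])/K[0,0]*d,-(v-K[1,2])/K[1,1]*d,-d],-1)
    return p@rot(c).T+np.array(c["eye"])
def rot(c):
    q=np.array(c["rotation"]); return q if q.shape==(3,3) else R.from_quat(np.r_[q[1:],q[0]]).as_matrix()
E
python3 - <<'E'
from h import *
s=r.read_state(); print(s)
for n in("scene","top"):
    im,d,c=cap(n); print(c)
    np.savez(n+".npz",im=im,d=d,P=pts(d,c)); cv2.imwrite(f"pics/{n}0.png",im[...,::-1])
E
```

```text
pics
{'t': 0.0, 'joints': array([ 1.42356470e+00,  2.55770648e-01,  1.06995576e-01, -4.52453825e-04,
       -1.42392268e+00, -2.84616001e-01]), 'joint_velocities': array([ 0.00078501,  0.00096233, -0.00035403, -0.00012776,  0.00035481,
        0.00024676]), 'joint_torque': array([-9.20186612e-04, -3.86635172e+01,  2.37940639e+01,  5.36518246e+00,
       -6.23964414e-03, -1.19808909e-06]), 'ee_pos': array([0.22993983, 0.49907335, 0.23038319]), 'ee_rot': array([ 9.63828566e-04,  9.76771279e-01, -2.14282323e-01, -1.57976780e-04]), 'contact_force': array([-0.02937531,  0.44020863,  1.02059716]), 'ft_torque': array([ 0.01750436,  0.02398561, -0.03858029]), 'grasp_force': 0.0, 'width': 0.9993472039969022}
{'camera_matrix': array([[443.95969316,   0.        , 281.34820706],
       [  0.        , 443.95969316, 208.81253791],
       [  0.        ,   0.        ,   1.        ]]), 'eye': array([1.18630214, 0.34579601, 0.91599135]), 'rotation': array([0.45877581, 0.1791827 , 0.31655462, 0.81068581])}
{'camera_matrix': array([[489.57200668,   0.        , 277.23561958],
       [  0.        , 489.57200668, 218.13674274],
       [  0.        ,   0.        ,   1.        ]]), 'eye': array([ 0.46454651, -0.03893407,  1.66980056]), 'rotation': array([ 0.71488648,  0.01821351, -0.02031338, -0.69870806])}
```

View pics/scene0.png

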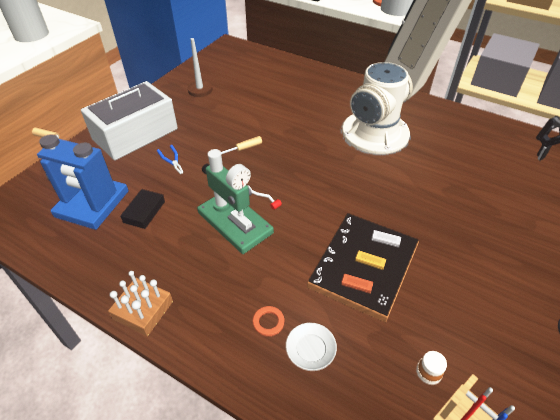

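View pics/top0.png

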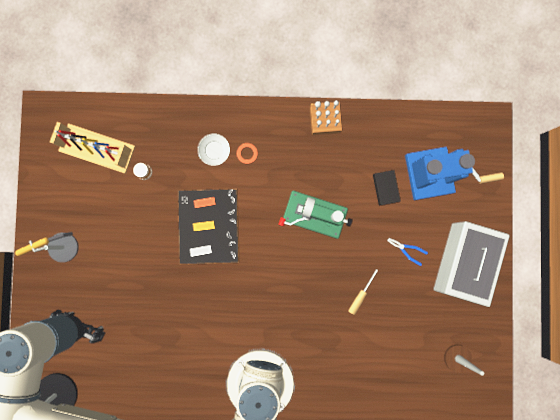

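The scene view shows the gauge at (235,200) with its red grip at (277,204), and the silver bar at (386,239). In the top view the gauge is at (315,215) with its front facing left (+y), the grip is at (281,222), and the silver bar is at (200,251) on the board.

```bash
python3 - <<'E'
from h import *
def rect(p):
    (c,wh,a)=cv2.minAreaRect((p[:,:2]*1000).astype(np.float32)); return np.round(c,1),np.round(wh,1),round(a,1)
for n in("top","scene"):
    z=np.load(n+".npz"); im,P,d=z["im"],z["P"],z["d"]
    hsv=cv2.cvtColor(im,cv2.COLOR_RGB2HSV).astype(int); H,S,V=[hsv[...,i] for i in range(3)]
    x,y,zz=P[...,0],P[...,1],P[...,2]
    ok=d>0
    print(n,"table z",np.median(zz[ok&(abs(x-.3)<.05)&(abs(y)<.05)]))
    g=ok&(H>60)&(H<95)&(S>90)&(abs(x-.47)<.2)&(abs(y+.12)<.2)
    b=g&(zz<.040); 
    k=cv2.morphologyEx(b.astype(np.uint8),cv2.MORPH_OPEN,np.ones((3,3)))>0
    print("base",rect(P[k]),np.median(zz[k]),k.sum())
    box=cv2.boxPoints(cv2.minAreaRect((P[k][:,:2]*1000).astype(np.float32)));print(box.round(1).tolist())
    hd=g&(zz>.145)&(zz<.185);print("head top",rect(P[hd]),np.median(zz[hd]),hd.sum())
    rd=ok&((H<6)|(H>174))&(S>170)&(V>90)&(abs(x-.43)<.1)&(abs(y+.05)<.08)&(zz>.05)
    print("red",rd.sum(),np.median(P[rd],0),P[rd].min(0),P[rd].max(0))
    bd=ok&(abs(x-.42)<.15)&(abs(y-.18)<.14)&(zz>.02)
    s=bd&(S<40)&(V>150)&(zz>.034)
    nl,L,st,_=cv2.connectedComponentsWithStats(s.astype(np.uint8))
    for i in range(1,nl):
        if st[i,4]>80: print("silver",rect(P[L==i]),np.median(zz[L==i]),st[i].tolist())
    for nm,m in(("cu",(H<10)&(S>120)),("brass",(H>15)&(H<30)&(S>130))):
        m=bd&m&(zz>.034);print(nm,rect(P[m]),m.sum())
E
```

```text
top table z -0.0003534315704460944
base (array([ 571.2, -168. ]), array([193.7, 106.1]), 73.7) 0.02773406724647165 850
[[493.0, -246.10000610351562], [594.9000244140625, -275.8999938964844], [649.2999877929688, -90.0], [547.4000244140625, -60.20000076293945]]
head top (array([ 561.7, -198.2]), array([100.1,  39.9]), 73.4) 0.16386489119125924 281
red 4 [ 0.52813381 -0.05670627  0.10881734] [ 0.5279817  -0.06145029  0.10574524] [ 0.52827005 -0.05194393  0.11148685]
silver (array([439.1, 209.5]), array([25. , 69.5]), 11.0) 0.04225867085017887 [190, 246, 22, 11, 158]
cu (array([0., 0.]), array([0., 0.]), 0.0) 0
brass (array([522.4, 202. ]), array([27.5, 71.5]), 4.0) 161
scene table z -0.0008069978617786244
base (array([ 575.6, -168.3]), array([198.1, 105.2]), 74.1) 0.027055262760422194 1390
[[497.8999938964844, -249.10000610351562], [599.0999755859375, -278.0], [653.2999877929688, -87.5], [552.0999755859375, -58.599998474121094]]
head top (array([ 571.6, -182.3]), array([125.9,  36.2]), 75.3) 0.16268252272331368 208
red 1 [ 0.52907846 -0.04985404  0.10143311] [ 0.52907846 -0.04985404  0.10143311] [ 0.52907846 -0.04985404  0.10143311]
silver (array([440. , 207.7]), array([30.7, 69.2]), 13.3) 0.040861656700134974 [372, 230, 29, 16, 261]
cu (array([0., 0.]), array([0., 0.]), 0.0) 0
brass (array([524.3, 200.9]), array([30.3, 70. ]), 7.0) 296
```

Request:
play_rows([
  {"dp": [0, 0, -5], "delta_rot": [0, 0, 0.178], "jaw": 0},
  {"dp": [0, 0, -5], "delta_rot": [0, 0, 0.178], "jaw": 0},
  {"dp": [0, 0, -5], "delta_rot": [0, 0, 0.178], "jaw": 0},
  {"dp": [0, 0, -5], "delta_rot": [0, 0, 0.178], "jaw": 0},
  {"dp": [0, 0, 0], "delta_rot": [0, 0, 0.178], "jaw": 0},
  {"dp": [0, 0, 0], "delta_rot": [0, 0, 0.178], "jaw": 0},
  {"dp": [0, 0, 0], "delta_rot": [0, 0, 0.178], "jaw": 0},
  {"dp": [0, 0, 0], "delta_rot": [0, 0, 0.178], "jaw": 0},
  {"dp": [0, 0, 0], "delta_rot": [0, 0.174, 0], "jaw": 0},
  {"dp": [0, 0, 0], "delta_rot": [0, 0.174, 0], "jaw": 0},
])

```text
t: 1.35
ee_pos: [0.23, 0.499, 0.2525]
ee_rot: [-0.14, -0.59, 0.788, -0.105]
contact_force: [-0.7, 1.1, -0.1]
width: 0.5
grasp_force: 0.0
```

```bash
python3 - <<'E'
from h import *
s=r.read_state(); print(s["t"],s["joints"].round(3),s["ee_pos"],s["ee_rot"],s["width"])
ang=np.deg2rad(73.8); f=np.array([np.cos(ang),np.sin(ang)]); gy=np.array([f[1],-f[0]])
o=np.array([.5817,-.1394]); pv=np.r_[o-.062*gy,.130]
print("pivot",pv)
for n in("top","scene"):
    z=np.load(n+".npz"); im,P,d=z["im"],z["P"],z["d"]; c=r.calibration(n)
    a=im.astype(int); rd=(a[...,0]>100)&(a[...,1]<.45*a[...,0])&(a[...,2]<.45*a[...,0])
    K=c["camera_matrix"]; M=rot(c); 
    q=M.T@(np.r_[pv[:2]+.065*f,.1]-c["eye"]); u0=K[0,0]*q[0]/-q[2]+K[0,2]; v0=-K[1,1]*q[1]/-q[2]+K[1,2]
    v,u=np.nonzero(rd); k=np.hypot(u-u0,v-v0)<18; u,v=u[k],v[k]
    print(n,(u0,v0),k.sum(),u.mean(),v.mean(),u.min(),u.max(),v.min(),v.max())
    ray=M@np.array([(u.mean()-K[0,2])/K[0,0],-(v.mean()-K[1,2])/K[1,1],-1])
    # intersect with swing plane
    t=((pv[:2]-c["eye"][:2])@gy)/(ray[:2]@gy); X=c["eye"]+t*ray
    w=X-pv; print("on plane",X,"radius",np.hypot(w[:2]@f,w[2]),"alpha",np.arctan2(w[2],w[:2]@f))
    np.save(n+"_ray.npy",np.array([c["eye"],ray]))
(a,ra),(b,rb)=np.load("top_ray.npy"),np.load("scene_ray.npy")
t,s_=np.linalg.lstsq(np.c_[ra,-rb],b-a,rcond=None)[0]; print("tri",a+t*ra,b+s_*rb)
E
```

```text
1.35 [ 1.397  0.511  0.501 -0.041 -1.911 -1.689] [0.23003176 0.49896887 0.25254324] [-0.14003177 -0.59038629  0.78793572 -0.10484483] 0.500180167480133
pivot [ 0.52216179 -0.12210255  0.13      ]
top (np.float64(282.47882598349975), np.float64(221.34491516137396)) 44 281.22727272727275 221.4090909090909 278 284 217 225
on plane [ 0.54137324 -0.05597633  0.07138257] radius 0.09043097227376082 alpha -0.7052193208887881
scene (np.float64(275.3537560037266), np.float64(205.70896386394568)) 81 275.6666666666667 203.9506172839506 270 281 199 209
on plane [ 0.54065122 -0.05846152  0.10744161] radius 0.07000657860193192 alpha -0.32808674460517817
tri [ 0.53961713 -0.05558677  0.10791916] [ 0.54111195 -0.05817304  0.10801858]
```

Request:
play_rows([
  {"dp": [0, 0, 0], "delta_rot": [0, 0.175, 0], "jaw": 0},
  {"dp": [0, 0, 0], "delta_rot": [0, 0.175, 0], "jaw": 0},
  {"dp": [20.8, -37.8, 27.5], "delta_rot": [0, 0, 0], "jaw": 0},
  {"dp": [20.8, -37.8, 27.5], "delta_rot": [0, 0, 0], "jaw": 0},
  {"dp": [20.8, -37.8, 27.5], "delta_rot": [0, 0, 0], "jaw": 0},
  {"dp": [20.8, -37.8, 27.5], "delta_rot": [0, 0, 0], "jaw": 0},
  {"dp": [20.8, -37.8, 27.5], "delta_rot": [0, 0, 0], "jaw": 0},
  {"dp": [20.8, -37.8, 27.5], "delta_rot": [0, 0, 0], "jaw": 0},
  {"dp": [20.8, -37.8, 27.5], "delta_rot": [0, 0, 0], "jaw": 0},
  {"dp": [20.8, -37.8, 27.5], "delta_rot": [0, 0, 0], "jaw": 0},
])

```text
t: 2.6
ee_pos: [0.4453, 0.1549, 0.1892]
ee_rot: [-0.274, -0.563, 0.752, -0.205]
contact_force: [0.1, 0.0, 0.2]
width: 0.503
grasp_force: 0.0
```

```bash
cat >> h.py <<'E'
def to(target,tilt=0.698,ang=-106.2,at=None):
    """tool-frame shift (mm) and rotvec to a world target"""
    s=r.read_state(); q=s["ee_rot"]; A=R.from_quat(np.r_[q[1:],q[0]])
    b=np.deg2rad(ang); g=np.array([np.cos(b),np.sin(b),0]); dn=np.array([0,0,-1.])
    z=g*np.sin(tilt)+dn*np.cos(tilt); x=g*np.cos(tilt)-dn*np.sin(tilt); T=np.c_[x,np.cross(z,x),z]
    print("t",round(s["t"],2),"pos",s["ee_pos"].round(4),"j",s["joints"].round(2),"w",round(s["width"]*85,1),"F",s["contact_force"].round(1),"gf",round(float(s["grasp_force"]),1))
    print("dp mm (now axes)",(A.inv().apply(np.array(target)-s["ee_pos"])*1000).round(1),"rotvec",(A.inv()*R.from_matrix(T)).as_rotvec().round(3), "dp mm target axes",(T.T@(np.array(target)-s["ee_pos"])*1000).round(1))
E
python3 -c "
from h import *
to([.5527,-.0151,.160])"
```

```text
t 2.6 pos [0.4453 0.1549 0.1892] j [ 0.87  0.48  0.02  0.26 -1.76 -1.2 ] w 42.8 F [0.1 0.  0.2] gf 0.0
dp mm (now axes) [  83.1 -150.9  107.8] rotvec [ 0.002 -0.001 -0.001] dp mm target axes [  83.4 -150.6  108. ]
```

Request:
play_rows([
  {"dp": [20.8, -37.8, 27], "delta_rot": [0, 0, 0], "jaw": 0},
  {"dp": [20.8, -37.8, 27], "delta_rot": [0, 0, 0], "jaw": 0},
  {"dp": [20.8, -37.8, 27], "delta_rot": [0, 0, 0], "jaw": 0},
  {"dp": [20.8, -37.5, 27], "delta_rot": [0, 0, 0], "jaw": 0},
  {"dp": [0, 0, 10], "delta_rot": [0, 0, 0], "jaw": 0},
  {"dp": [0, 0, 10], "delta_rot": [0, 0, 0], "jaw": 0},
  {"dp": [0, 0, 10], "delta_rot": [0, 0, 0], "jaw": 0},
  {"dp": [0, 0, 10], "delta_rot": [0, 0, 0], "jaw": 0},
  {"dp": [0, 0, 0], "delta_rot": [0, 0, 0], "jaw": 0},
  {"dp": [0, 0, 0], "delta_rot": [0, 0, 0], "jaw": 0},
])

```text
t: 3.85
ee_pos: [0.5452, -0.0381, 0.1301]
ee_rot: [-0.273, -0.564, 0.752, -0.205]
contact_force: [0.2, 0.6, 0.1]
width: 0.503
grasp_force: 0.0
```

```bash
python3 -c "
from h import *
to([.5384,-.0644,.0988])
im,d,c=cap('scene'); cv2.imwrite('pics/s1.png',cv2.resize(im[130:270,170:350,::-1],None,fx=4,fy=4,interpolation=cv2.INTER_CUBIC))"
```

```text
t 3.85 pos [ 0.5452 -0.0381  0.1301] j [ 0.51  0.53 -0.13  0.47 -1.46 -0.98] w 42.7 F [0.2 0.6 0.1] gf 0.0
dp mm (now axes) [ 0.7 -0.9 41.4] rotvec [ 0.001  0.    -0.002] dp mm target axes [ 0.7 -0.9 41.4]
```

View pics/s1.png

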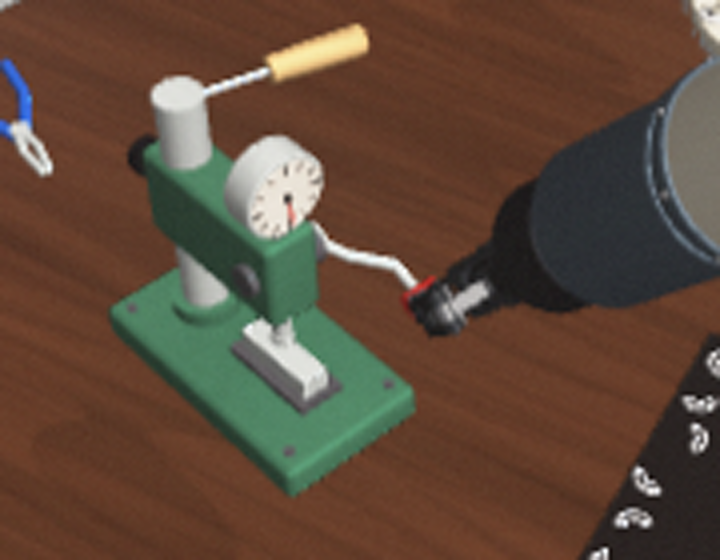

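The crop shows the fingers lined up with the red grip at (418,292), the foot low over the anvil and the lever bent but clear of the fingers. I'll advance and pinch.

Request:
play_rows([
  {"dp": [0, 0, 8], "delta_rot": [0, 0, 0], "jaw": 0},
  {"dp": [0, -1, 8], "delta_rot": [0, 0, 0], "jaw": 0},
  {"dp": [0, 0, 8], "delta_rot": [0, 0, 0], "jaw": 0},
  {"dp": [0, 0, 8], "delta_rot": [0, 0, 0], "jaw": 0},
  {"dp": [0, 0, 8], "delta_rot": [0, 0, 0], "jaw": 0},
  {"dp": [0, 0, 0], "delta_rot": [0, 0, 0], "jaw": 0},
  {"dp": [0, 0, 0], "delta_rot": [0, 0, 0], "jaw": 0.6},
  {"dp": [0, 0, 0], "delta_rot": [0, 0, 0], "jaw": 0.6},
  {"dp": [0, 0, 0], "delta_rot": [0, 0, 0], "jaw": 0.6},
  {"dp": [0, 0, 0], "delta_rot": [0, 0, 0], "jaw": 0.6},
], grip_force=30)

```text
t: 5.15
ee_pos: [0.5385, -0.0631, 0.0992]
ee_rot: [-0.274, -0.563, 0.752, -0.205]
contact_force: [-3.7, 3.7, 1.7]
width: 0.268
grasp_force: 32.5
```

```bash
python3 -c "
from h import *
to([.5384,-.0644,.0988])"
```

```text
t 5.15 pos [ 0.5385 -0.0631  0.0992] j [ 0.48  0.54 -0.21  0.49 -1.37 -1.  ] w 22.8 F [-3.7  3.7  1.7] gf 32.5
dp mm (now axes) [ 0.7 -0.3  1.1] rotvec [ 0.002  0.    -0.002] dp mm target axes [ 0.7 -0.3  1.1]
```

Request:
play_rows([
  {"dp": [3.1, 0, -6.5], "delta_rot": [0, 0, 0], "jaw": 0.6},
  {"dp": [3.6, 0, -6.2], "delta_rot": [0, 0, 0], "jaw": 0.6},
  {"dp": [4.8, 0, -6.3], "delta_rot": [0, 0, 0], "jaw": 0.6},
  {"dp": [4.9, 0, -5.3], "delta_rot": [0, 0, 0], "jaw": 0.6},
  {"dp": [5.3, 0, -4.8], "delta_rot": [0, 0, 0], "jaw": 0.6},
  {"dp": [5.9, 0, -4.2], "delta_rot": [0, 0, 0], "jaw": 0.6},
  {"dp": [6.2, 0, -3.5], "delta_rot": [0, 0, 0], "jaw": 0.6},
  {"dp": [6.6, 0, -3], "delta_rot": [0, 0, 0], "jaw": 0.6},
  {"dp": [6.9, 0, -2.3], "delta_rot": [0, 0, 0], "jaw": 0.6},
  {"dp": [7.5, 0, -1.8], "delta_rot": [0, 0, 0], "jaw": 0.6},
])

```text
t: 6.4
ee_pos: [0.5347, -0.0758, 0.1688]
ee_rot: [-0.273, -0.564, 0.752, -0.205]
contact_force: [-3.5, 4.6, -1.0]
width: 0.269
grasp_force: 32.3
```

```bash
python3 -c "
from h import *
zt=np.array([-.179,-.617,-.766]);f=np.array([.279,.960]);pv=np.array([.5222,-.1221,.13])
k=pv+np.r_[.072*np.cos(.7)*f,.072*np.sin(.7)]
print(k);to(k+.011*zt)"
```

```text
[ 0.53756415 -0.06923411  0.17638367]
t 6.4 pos [ 0.5347 -0.0758  0.1688] j [ 0.46  0.46 -0.14  0.49 -1.49 -0.92] w 22.9 F [-3.5  4.6 -1. ] gf 32.3
dp mm (now axes) [-0.6 -0.9  0.6] rotvec [ 0.001  0.001 -0.002] dp mm target axes [-0.6 -0.9  0.6]
```

Request:
play_rows([
  {"dp": [1, 0, -0.2], "delta_rot": [0, 0, 0], "jaw": 0.6},
  {"dp": [1, 0, -0.2], "delta_rot": [0, 0, 0], "jaw": 0.6},
  {"dp": [0, 0, 0], "delta_rot": [0, 0, 0], "jaw": 0.6},
  {"dp": [0, 0, 0], "delta_rot": [0, 0, 0], "jaw": 0.6},
  {"dp": [0, 0, 0], "delta_rot": [0, 0, 0], "jaw": 0.6},
  {"dp": [0, 0, 0], "delta_rot": [0, 0, 0], "jaw": 0.6},
  {"dp": [0, 0, 0], "delta_rot": [0, 0, 0], "jaw": 0.6},
  {"dp": [0, 0, 0], "delta_rot": [0, 0, 0], "jaw": 0.6},
  {"dp": [0, 0, 0], "delta_rot": [0, 0, 0], "jaw": 0.6},
  {"dp": [0, 0, 0], "delta_rot": [0, 0, 0], "jaw": 0.6},
])

```text
t: 7.65
ee_pos: [0.5346, -0.0761, 0.1691]
ee_rot: [-0.272, -0.564, 0.752, -0.204]
contact_force: [-1.4, 9.5, -4.0]
width: 0.273
grasp_force: 32.4
```

```bash
python3 -c "
from h import *
to([ 0.5356, -0.0760, 0.16796])"
```

```text
t 7.65 pos [ 0.5346 -0.0761  0.1691] j [ 0.46  0.46 -0.14  0.49 -1.49 -0.92] w 23.2 F [-1.4  9.5 -4. ] gf 32.4
dp mm (now axes) [-1.1 -0.9  0.6] rotvec [ 0.001  0.003 -0.001] dp mm target axes [-1.1 -0.9  0.6]
```

Request:
play_rows([
  {"dp": [-2, 0, 0.4], "delta_rot": [0, 0, 0], "jaw": 0.1},
  {"dp": [0, 0, 0], "delta_rot": [0, 0, 0], "jaw": 0.1},
  {"dp": [0, 0, -10], "delta_rot": [0, 0, 0], "jaw": 0.1},
  {"dp": [0, 0, -20], "delta_rot": [0, 0, 0], "jaw": 0.1},
  {"dp": [0, 0, -20], "delta_rot": [0, 0, 0], "jaw": 0.1},
  {"dp": [0, 0, -20], "delta_rot": [0, 0, 0], "jaw": 0.1},
  {"dp": [0, 0, 0], "delta_rot": [0.0763, 0, -0.091], "jaw": 0.1},
  {"dp": [0, 0, 0], "delta_rot": [0.0763, 0, -0.091], "jaw": 0.1},
  {"dp": [0, 0, 0], "delta_rot": [0.0763, 0, -0.091], "jaw": 0.1},
  {"dp": [0, 0, 0], "delta_rot": [0.0763, 0, -0.091], "jaw": 0.1},
])

```text
t: 8.9
ee_pos: [0.5479, -0.033, 0.2227]
ee_rot: [0.217, 0.726, -0.597, 0.265]
contact_force: [0.5, 0.7, 0.7]
width: 0.452
grasp_force: 0.0
```

```bash
python3 -c "
from h import *
to([.4303,.2558,.086],ang=-79)
im,d,c=cap('scene'); P=pts(d,c); cv2.imwrite('pics/s2.png',cv2.resize(im[130:270,170:350,::-1],None,fx=4,fy=4,interpolation=cv2.INTER_CUBIC))
# knob height now and fine silver yaw from upper face only
im,d,c=cap('top'); P=pts(d,c)
for m in (.040,.0415):
  g=(abs(P[...,0]-.44)<.05)&(abs(P[...,1]-.2)<.06)&(P[...,2]>m)&(im.min(2)>130)&(np.ptp(im.astype(int),axis=2)<40)
  p=P[g][:,:2]*1000; e=cv2.minAreaRect(p.astype(np.float32)); u,s,v=np.linalg.svd(p-p.mean(0),full_matrices=False)
  print(g.sum(),e,p.mean(0),np.rad2deg(np.arctan2(v[0,1],v[0,0])))
"
```

```text
t 8.9 pos [ 0.5479 -0.033   0.2227] j [ 0.6   0.28 -0.33  0.65 -1.34 -0.68] w 38.4 F [0.5 0.7 0.7] gf 0.0
dp mm (now axes) [-322.3   59.7  -92.3] rotvec [-0.002 -0.001  0.001] dp mm target axes [-322.3   60.3  -91.9]
841 ((439.8739013671875, 200.66561889648438), (118.22610473632812, 100.12741088867188), 89.75363159179688) [438.66751063 221.28035618] 136.76082345055505
813 ((439.8739013671875, 200.66561889648438), (118.22610473632812, 100.12741088867188), 89.75363159179688) [438.66288465 221.74068007] 138.14987505310427
```

View pics/s2.png

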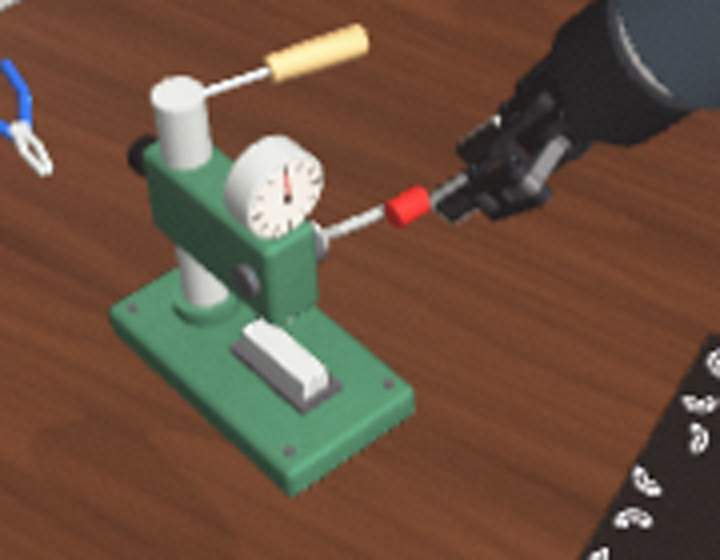

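The lever is up and holding, with the grip at (408,206), and the gripper is clear of it. Next is the silver bar.

Request:
play_rows([
  {"dp": [-32.2, 6, -9.2], "delta_rot": [0, 0, 0], "jaw": 0.1},
  {"dp": [-32.2, 6, -9.2], "delta_rot": [0, 0, 0], "jaw": 0.1},
  {"dp": [-32.2, 6, -9.2], "delta_rot": [0, 0, 0], "jaw": 0.1},
  {"dp": [-32.2, 6, -9.2], "delta_rot": [0, 0, 0], "jaw": 0.1},
  {"dp": [-32.2, 6, -9.2], "delta_rot": [0, 0, 0], "jaw": 0.1},
  {"dp": [-32.2, 6, -9.2], "delta_rot": [0, 0, 0], "jaw": 0.1},
  {"dp": [-32.2, 6, -9.2], "delta_rot": [0, 0, 0], "jaw": 0.1},
  {"dp": [-32.2, 6, -9.2], "delta_rot": [0, 0, 0], "jaw": 0.1},
  {"dp": [-32.2, 6, -9.2], "delta_rot": [0, 0, 0], "jaw": 0.1},
  {"dp": [-32.2, 6, -9.2], "delta_rot": [0, 0, 0], "jaw": 0.1},
])

```text
t: 10.25
ee_pos: [0.4308, 0.2573, 0.0851]
ee_rot: [0.218, 0.724, -0.599, 0.264]
contact_force: [0.9, -0.4, -0.5]
width: 0.453
grasp_force: 0.0
```

```bash
python3 -c "
from h import *
to([.4377,.2179,.046],ang=-79)
z=np.load('top.npz');P,im=z['P'],z['im']
g=(abs(P[...,0]-.44)<.025)&(abs(P[...,1]-.208)<.045)&(P[...,2]>.036)&(im.min(2)>120)
p=P[g][:,:2]*1000;u,s,v=np.linalg.svd(p-p.mean(0),full_matrices=False);print(g.sum(),p.mean(0),np.rad2deg(np.arctan2(v[0,1],v[0,0])))
im,d,c=cap('scene'); cv2.imwrite('pics/s3.png',cv2.resize(im[170:310,290:470,::-1],None,fx=4,fy=4,interpolation=cv2.INTER_CUBIC))
"
```

```text
t 10.25 pos [0.4308 0.2573 0.0851] j [ 1.13  0.55 -0.2   0.39 -1.43 -1.12] w 38.5 F [ 0.9 -0.4 -0.5] gf 0.0
dp mm (now axes) [ 5.5  0.6 55.6] rotvec [ 0.002 -0.    -0.003] dp mm target axes [ 5.5  0.7 55.6]
150 [439.25865184 209.16567086] 100.88808745393487
```

View pics/s3.png

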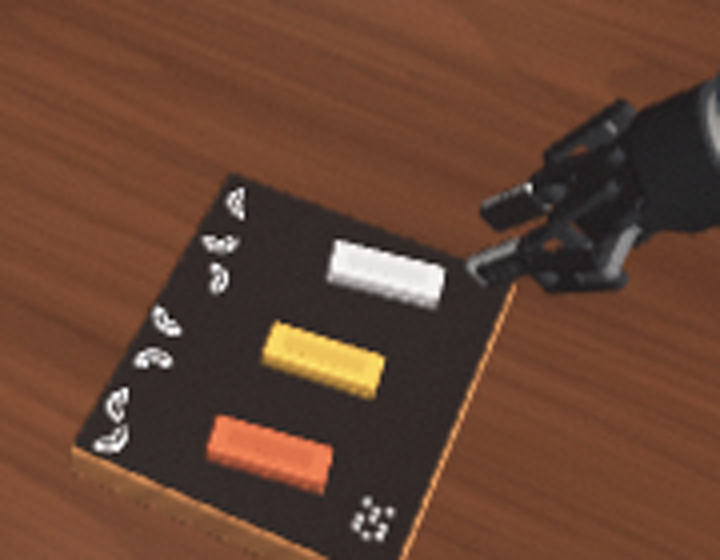

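The fingers at (480,240) straddle the line of the silver bar at (387,273), and the yaw agrees. I'll descend and feel for the board.

Request:
play_rows([
  {"dp": [1, 0, 9], "delta_rot": [0, 0, 0], "jaw": 0.2},
  {"dp": [1, 0, 9], "delta_rot": [0, 0, 0], "jaw": 0.2},
  {"dp": [1, 0, 9], "delta_rot": [0, 0, 0], "jaw": 0.2},
  {"dp": [1, 0, 9], "delta_rot": [0, 0, 0], "jaw": 0.2},
  {"dp": [1, 0, 9], "delta_rot": [0, 0, 0], "jaw": 0.2},
  {"dp": [0.5, 0.5, 10.5], "delta_rot": [0, 0, 0], "jaw": 0.2},
  {"dp": [-1.9, 0, 2.3], "delta_rot": [0, 0, 0], "jaw": 0.25},
  {"dp": [-1.3, 0, 1.5], "delta_rot": [0, 0, 0], "jaw": 0.25},
  {"dp": [0, 0, 0], "delta_rot": [0, 0, 0], "jaw": 0.25},
  {"dp": [0, 0, 0], "delta_rot": [0, 0, 0], "jaw": 0.25},
])

```text
t: 11.55
ee_pos: [0.4378, 0.2167, 0.0413]
ee_rot: [0.218, 0.725, -0.598, 0.264]
contact_force: [0.6, -1.2, -0.7]
width: 0.376
grasp_force: 0.0
```

```bash
python3 -c "
from h import *
to([.4377,.2179,.038],ang=-79)"
```

```text
t 11.55 pos [0.4378 0.2167 0.0413] j [ 1.08  0.56 -0.33  0.43 -1.28 -1.15] w 32.0 F [ 0.6 -1.2 -0.7] gf 0.0
dp mm (now axes) [-3.1 -0.1  1.7] rotvec [ 0.001  0.    -0.001] dp mm target axes [-3.1 -0.1  1.7]
```

Request:
play_rows([
  {"dp": [-1, 0, 0], "delta_rot": [0, 0, 0], "jaw": 0.25},
  {"dp": [-0.4, 0, 0.4], "delta_rot": [0, 0, 0], "jaw": 0.25},
  {"dp": [-0.4, 0, 0.4], "delta_rot": [0, 0, 0], "jaw": 0.25},
  {"dp": [-0.4, 0, 0.4], "delta_rot": [0, 0, 0], "jaw": 0.25},
  {"dp": [-0.4, 0, 0.4], "delta_rot": [0, 0, 0], "jaw": 0.25},
  {"dp": [-0.4, 0, 0.4], "delta_rot": [0, 0, 0], "jaw": 0.25},
  {"dp": [-0.4, 0, 0.4], "delta_rot": [0, 0, 0], "jaw": 0.25},
  {"dp": [-0.4, 0, 0.4], "delta_rot": [0, 0, 0], "jaw": 0.25},
  {"dp": [0, 0, 0], "delta_rot": [0, 0, 0], "jaw": 0.25},
  {"dp": [0, 0, 0], "delta_rot": [0, 0, 0], "jaw": 0.25},
])

```text
t: 12.8
ee_pos: [0.4375, 0.2174, 0.0366]
ee_rot: [0.218, 0.725, -0.598, 0.264]
contact_force: [-0.2, -0.1, -0.1]
width: 0.376
grasp_force: 0.0
```

```bash
python3 -c "
from h import *
to([.4377,.2179,.038],ang=-79)"
```

```text
t 12.8 pos [0.4375 0.2174 0.0366] j [ 1.09  0.56 -0.34  0.43 -1.28 -1.15] w 32.0 F [-0.2 -0.1 -0.1] gf 0.0
dp mm (now axes) [ 0.6 -0.2 -1.3] rotvec [ 0.001  0.    -0.001] dp mm target axes [ 0.6 -0.2 -1.3]
```

Request:
play_rows([
  {"dp": [0, 0, 0], "delta_rot": [0, 0, 0], "jaw": 0.4},
  {"dp": [0, 0, 0], "delta_rot": [0, 0, 0], "jaw": 0.6},
  {"dp": [0, 0, 0], "delta_rot": [0, 0, 0], "jaw": 0.6},
  {"dp": [0, 0, 0], "delta_rot": [0, 0, 0], "jaw": 0.6},
  {"dp": [0, 0, 0], "delta_rot": [0, 0, 0], "jaw": 0.6},
  {"dp": [0, 0, 0], "delta_rot": [0, 0, 0], "jaw": 0.6},
  {"dp": [-1.2, 0, -1.4], "delta_rot": [0, 0, 0], "jaw": 0.6},
  {"dp": [3.2, 0, -3.8], "delta_rot": [0, 0, 0], "jaw": 0.6},
  {"dp": [6.4, 0, -7.6], "delta_rot": [0, 0, 0], "jaw": 0.6},
  {"dp": [6.4, 0, -7.6], "delta_rot": [0, 0, 0], "jaw": 0.6},
], grip_force=80)

```text
t: 14.05
ee_pos: [0.4372, 0.2193, 0.0623]
ee_rot: [0.218, 0.725, -0.599, 0.263]
contact_force: [0.3, -0.4, -2.6]
width: 0.273
grasp_force: 78.5
```

```bash
python3 -c "
from h import *
to([.4377,.2179,.038],ang=-79)"
```

```text
t 14.05 pos [0.4372 0.2193 0.0623] j [ 1.09  0.53 -0.31  0.42 -1.33 -1.13] w 23.2 F [ 0.3 -0.4 -2.6] gf 78.5
dp mm (now axes) [-14.5  -0.2  19.6] rotvec [ 0.001  0.    -0.002] dp mm target axes [-14.5  -0.2  19.6]
```

Request:
play_rows([
  {"dp": [19.3, 0, -23], "delta_rot": [0, 0, 0], "jaw": 0.6},
  {"dp": [19.3, 0, -23], "delta_rot": [0, 0, 0], "jaw": 0.6},
  {"dp": [0, 0, 0], "delta_rot": [-0.0508, 0, 0.0607], "jaw": 0.6},
  {"dp": [0, 0, 0], "delta_rot": [-0.0508, 0, 0.0607], "jaw": 0.6},
  {"dp": [0, 0, 0], "delta_rot": [-0.0508, 0, 0.0607], "jaw": 0.6},
  {"dp": [0, 0, 0], "delta_rot": [-0.0508, 0, 0.0607], "jaw": 0.6},
  {"dp": [0, 0, 0], "delta_rot": [-0.0508, 0, 0.0607], "jaw": 0.6},
  {"dp": [0, 0, 0], "delta_rot": [-0.0508, 0, 0.0607], "jaw": 0.6},
  {"dp": [14.7, -23.9, 12.6], "delta_rot": [0, 0, 0], "jaw": 0.6},
  {"dp": [14.7, -23.9, 12.6], "delta_rot": [0, 0, 0], "jaw": 0.6},
])

```text
t: 15.3
ee_pos: [0.4727, 0.1682, 0.1217]
ee_rot: [-0.273, -0.564, 0.752, -0.205]
contact_force: [0.5, -0.3, -1.5]
width: 0.27
grasp_force: 78.8
```

Request:
play_rows([
  {"dp": [14.7, -23.9, 12.6], "delta_rot": [0, 0, 0], "jaw": 0.6},
  {"dp": [14.7, -23.9, 12.6], "delta_rot": [0, 0, 0], "jaw": 0.6},
  {"dp": [14.7, -23.9, 12.6], "delta_rot": [0, 0, 0], "jaw": 0.6},
  {"dp": [14.7, -23.9, 12.6], "delta_rot": [0, 0, 0], "jaw": 0.6},
  {"dp": [14.7, -23.9, 12.6], "delta_rot": [0, 0, 0], "jaw": 0.6},
  {"dp": [14.7, -23.9, 12.6], "delta_rot": [0, 0, 0], "jaw": 0.6},
  {"dp": [14.7, -23.9, 12.6], "delta_rot": [0, 0, 0], "jaw": 0.6},
  {"dp": [14.7, -23.9, 12.6], "delta_rot": [0, 0, 0], "jaw": 0.6},
  {"dp": [0, 0, 0], "delta_rot": [0, 0, 0], "jaw": 0.6},
  {"dp": [0, 0, 0], "delta_rot": [0, 0, 0], "jaw": 0.6},
])

```text
t: 16.55
ee_pos: [0.6119, -0.0337, 0.12]
ee_rot: [-0.274, -0.563, 0.752, -0.205]
contact_force: [-0.1, 0.2, -2.1]
width: 0.274
grasp_force: 78.8
```

```bash
python3 -c "
from h import *
to([.6124,-.0338,.0626])
for n in ('scene','top'):
  im,d,c=cap(n); P=pts(d,c); hv=cv2.cvtColor(im,cv2.COLOR_RGB2HSV)
  s=(abs(P[...,0]-.61)<.06)&(abs(P[...,1]+.04)<.06)&(P[...,2]>.09)&(P[...,2]<.16)&(hv[...,1]<50)&(hv[...,2]>140)
  nl,L,st,_=cv2.connectedComponentsWithStats(s.astype(np.uint8))
  for i in range(1,nl):
    if st[i,4]>40: p=P[L==i]; print(n,st[i],np.median(p,0).round(4),cv2.minAreaRect((p[:,:2]*1000).astype(np.float32)),np.percentile(p[:,2],[5,95]))
  if n=='scene': cv2.imwrite('pics/s4.png',cv2.resize(im[130:270,170:350,::-1],None,fx=4,fy=4,interpolation=cv2.INTER_CUBIC))
"
```

```text
t 16.55 pos [ 0.6119 -0.0337  0.12  ] j [ 0.47  0.65  0.06  0.49 -1.51 -0.92] w 23.3 F [-0.1  0.2 -2.1] gf 78.8
dp mm (now axes) [-36.9  -0.5  44. ] rotvec [ 0.001  0.    -0.002] dp mm target axes [-36.9  -0.5  43.9]
scene [253 210  17  13 124] [ 0.607  -0.0584  0.124 ] ((608.232177734375, -53.556915283203125), (47.09429931640625, 27.428232192993164), 71.41360473632812) [0.12179544 0.12680384]
top [267 192  22  15 173] [ 0.6096 -0.0435  0.1247] ((608.7023315429688, -41.653316497802734), (68.93323516845703, 26.337905883789062), 74.12372589111328) [0.11763793 0.1319444 ]
```

View pics/s4.png

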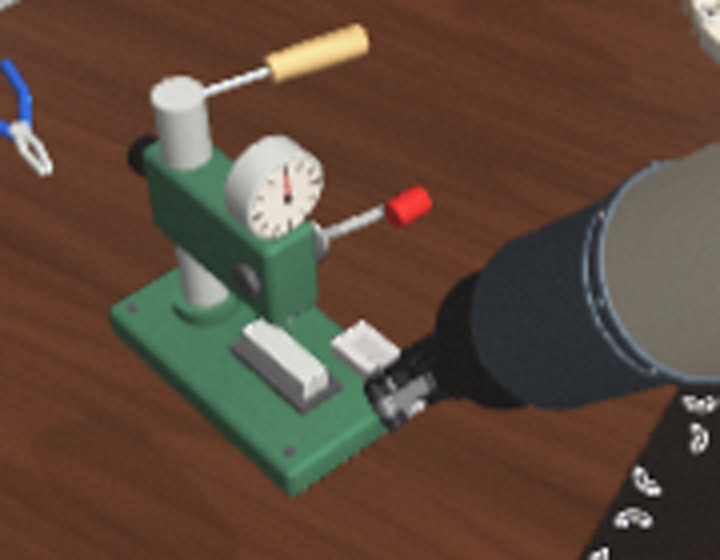

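The silver bar is held level at (365,347) in front of the gauge, and the lever is still up. I'll lower it and start sliding in.

Request:
play_rows([
  {"dp": [-9.2, 0, 11], "delta_rot": [0, 0, 0], "jaw": 0.6},
  {"dp": [-9.2, 0, 11], "delta_rot": [0, 0, 0], "jaw": 0.6},
  {"dp": [-9.2, 0, 11], "delta_rot": [0, 0, 0], "jaw": 0.6},
  {"dp": [-9.2, -0.5, 11], "delta_rot": [0, 0, 0], "jaw": 0.6},
  {"dp": [7.7, 0, 6.4], "delta_rot": [0, 0, 0], "jaw": 0.6},
  {"dp": [7.7, 0, 6.4], "delta_rot": [0, 0, 0], "jaw": 0.6},
  {"dp": [7.7, 0, 6.4], "delta_rot": [0, 0, 0], "jaw": 0.6},
  {"dp": [0, 0, 0], "delta_rot": [0, 0, 0], "jaw": 0.6},
  {"dp": [0, 0, 0], "delta_rot": [0, 0, 0], "jaw": 0.6},
  {"dp": [0, 0, 0], "delta_rot": [0, 0, 0], "jaw": 0.6},
])

```text
t: 17.9
ee_pos: [0.6044, -0.0625, 0.0627]
ee_rot: [-0.273, -0.563, 0.752, -0.205]
contact_force: [-0.2, -0.3, -2.3]
width: 0.274
grasp_force: 78.8
```

```bash
python3 -c "
from h import *
to([.5869,-.1215,.0626])
f=np.array([.279,.96])
for n in ('scene','top'):
  im,d,c=cap(n); P=pts(d,c); hv=cv2.cvtColor(im,cv2.COLOR_RGB2HSV)
  s=(abs(P[...,0]-.60)<.04)&(abs(P[...,1]+.07)<.05)&(P[...,2]>.057)&(P[...,2]<.09)&(hv[...,1]<50)&(hv[...,2]>140)
  s=cv2.erode(s.astype(np.uint8),np.ones((3,3)))>0
  p=P[s]; u=p[:,:2]@f; print(n,s.sum(),p.mean(0),np.polyfit(u,p[:,2],1),np.ptp(u),np.percentile(p[:,2],[5,50,95]))
"
```

```text
t 17.9 pos [ 0.6044 -0.0625  0.0627] j [ 0.43  0.68 -0.06  0.52 -1.37 -0.96] w 23.3 F [-0.2 -0.3 -2.3] gf 78.8
dp mm (now axes) [47.1  0.3 39.6] rotvec [ 0.001  0.    -0.002] dp mm target axes [47.1  0.4 39.6]
scene 63 [ 0.59943935 -0.08772989  0.06726589] [0.05057369 0.06306711] 0.029277663007707636 [0.06488874 0.06738332 0.07015901]
top 80 [ 0.60170857 -0.07322497  0.06742337] [0.0192775  0.06554225] 0.060315979065753644 [0.06068863 0.06772617 0.07386777]
```

Request:
play_rows([
  {"dp": [5.9, 0, 4.95], "delta_rot": [0, 0, 0], "jaw": 0.6},
  {"dp": [5.9, 0, 4.95], "delta_rot": [0, 0, 0], "jaw": 0.6},
  {"dp": [5.9, 0, 4.95], "delta_rot": [0, 0, 0], "jaw": 0.6},
  {"dp": [5.9, 0, 4.95], "delta_rot": [0, 0, 0], "jaw": 0.6},
  {"dp": [5.9, 0, 4.95], "delta_rot": [0, 0, 0], "jaw": 0.6},
  {"dp": [5.9, 0, 4.95], "delta_rot": [0, 0, 0], "jaw": 0.6},
  {"dp": [5.9, 0, 4.95], "delta_rot": [0, 0, 0], "jaw": 0.6},
  {"dp": [5.9, 0, 4.95], "delta_rot": [0, 0, 0], "jaw": 0.6},
  {"dp": [0, 0, 0], "delta_rot": [0, 0, 0], "jaw": 0.6},
  {"dp": [0, 0, 0], "delta_rot": [0, 0, 0], "jaw": 0.6},
])

```text
t: 19.25
ee_pos: [0.587, -0.1219, 0.0626]
ee_rot: [-0.273, -0.563, 0.752, -0.205]
contact_force: [0.8, 0.0, -2.0]
width: 0.276
grasp_force: 78.8
```

```bash
python3 -c "
from h import *
to([.5869,-.1215,.0566])
im,d,c=cap('scene'); cv2.imwrite('pics/s5.png',cv2.resize(im[150:250,190:330,::-1],None,fx=5,fy=5,interpolation=cv2.INTER_CUBIC))
"
```

```text
t 19.25 pos [ 0.587  -0.1219  0.0626] j [ 0.35  0.63 -0.16  0.57 -1.29 -0.95] w 23.5 F [ 0.8  0.  -2. ] gf 78.8
dp mm (now axes) [-4.1  0.3  4.4] rotvec [ 0.001  0.    -0.002] dp mm target axes [-4.1  0.2  4.4]
```

View pics/s5.png

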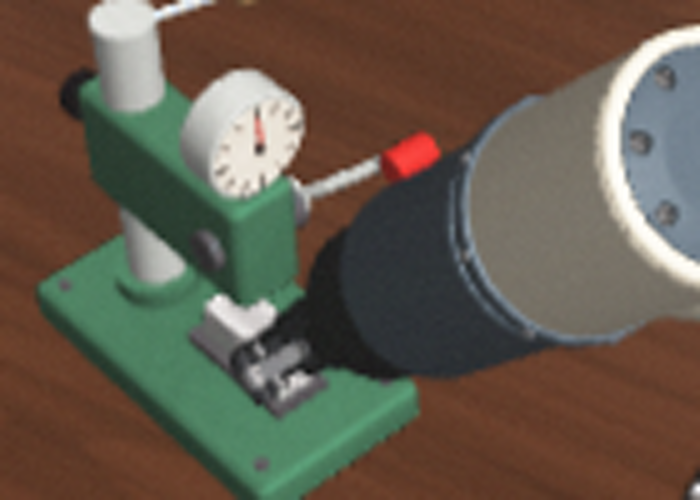

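The bar is under the head, around (240,320), and the arm is clear of the head and the lever. I'll lower it by feel.

Request:
play_rows([
  {"dp": [-0.64, 0, 0.77], "delta_rot": [0, 0, 0], "jaw": 0.6},
  {"dp": [-0.64, 0, 0.77], "delta_rot": [0, 0, 0], "jaw": 0.6},
  {"dp": [-0.64, 0, 0.77], "delta_rot": [0, 0, 0], "jaw": 0.6},
  {"dp": [-0.64, 0, 0.77], "delta_rot": [0, 0, 0], "jaw": 0.6},
  {"dp": [-0.64, 0, 0.77], "delta_rot": [0, 0, 0], "jaw": 0.6},
  {"dp": [0, 0, 0], "delta_rot": [0, 0, 0], "jaw": 0.6},
  {"dp": [0, 0, 0], "delta_rot": [0, 0, 0], "jaw": 0.6},
  {"dp": [0, 0, 0], "delta_rot": [0, 0, 0], "jaw": 0.6},
  {"dp": [0, 0, 0], "delta_rot": [0, 0, 0], "jaw": 0.6},
  {"dp": [0, 0, 0], "delta_rot": [0, 0, 0], "jaw": 0.6},
])

```text
t: 20.55
ee_pos: [0.5869, -0.122, 0.0576]
ee_rot: [-0.274, -0.563, 0.752, -0.205]
contact_force: [0.5, 0.4, -1.3]
width: 0.27
grasp_force: 78.8
```

Request:
play_rows([
  {"dp": [-0.32, 0, 0.38], "delta_rot": [0, 0, 0], "jaw": 0.6},
  {"dp": [-0.32, 0, 0.38], "delta_rot": [0, 0, 0], "jaw": 0.6},
  {"dp": [-0.32, 0, 0.38], "delta_rot": [0, 0, 0], "jaw": 0.6},
  {"dp": [0, 0, 0], "delta_rot": [0, 0, 0], "jaw": 0.6},
  {"dp": [0, 0, 0], "delta_rot": [0, 0, 0], "jaw": 0.6},
  {"dp": [0, 0, 0], "delta_rot": [0, 0, 0], "jaw": 0.6},
  {"dp": [0, 0, 0], "delta_rot": [0, 0, 0], "jaw": 0.6},
  {"dp": [0, 0, 0], "delta_rot": [0, 0, 0], "jaw": 0.6},
  {"dp": [0, 0, 0], "delta_rot": [0, 0, 0], "jaw": 0.6},
  {"dp": [0, 0, 0], "delta_rot": [0, 0, 0], "jaw": 0.6},
])

```text
t: 21.8
ee_pos: [0.587, -0.122, 0.057]
ee_rot: [-0.274, -0.563, 0.752, -0.206]
contact_force: [-2.5, 3.4, 7.1]
width: 0.273
grasp_force: 79.7
```

Request:
play_rows([
  {"dp": [0, 0, 0], "delta_rot": [0, 0, 0], "jaw": 0.3},
  {"dp": [0, 0, 0], "delta_rot": [0, 0, 0], "jaw": 0.2},
  {"dp": [0, 0, 0], "delta_rot": [0, 0, 0], "jaw": 0.15},
  {"dp": [0, 0, -5], "delta_rot": [0, 0, 0], "jaw": 0.15},
  {"dp": [0, 0, -10], "delta_rot": [0, 0, 0], "jaw": 0.15},
  {"dp": [0, 0, -15], "delta_rot": [0, 0, 0], "jaw": 0.15},
  {"dp": [0, 0, -25], "delta_rot": [0, 0, 0], "jaw": 0.15},
  {"dp": [0, 0, -35], "delta_rot": [0, 0, 0], "jaw": 0.15},
  {"dp": [0, 0, -35], "delta_rot": [0, 0, 0], "jaw": 0.15},
  {"dp": [0, 0, -35], "delta_rot": [0, 0, 0], "jaw": 0.15},
])

```text
t: 23.05
ee_pos: [0.616, -0.0218, 0.1805]
ee_rot: [-0.273, -0.564, 0.752, -0.205]
contact_force: [1.3, 0.1, 0.1]
width: 0.425
grasp_force: 0.0
```

```bash
python3 -c "
from h import *
to([ 0.5346, -0.0761, 0.1691])
im,d,c=cap('scene'); cv2.imwrite('pics/s6.png',cv2.resize(im[150:250,190:330,::-1],None,fx=5,fy=5,interpolation=cv2.INTER_CUBIC))
P=pts(d,c); hv=cv2.cvtColor(im,cv2.COLOR_RGB2HSV); o=np.array([.5817,-.1394]);f=np.array([.279,.96])
s=(np.hypot(P[...,0]-.585,P[...,1]+.13)<.06)&(P[...,2]>.057)&(P[...,2]<.068)&(hv[...,1]<60)&(hv[...,2]>110)
p=P[s];q=p[:,:2]-o;a=q@f;b=q@np.array([.96,-.279]);print(s.sum(),np.percentile(p[:,2],[10,50,90]),'front',a.min(),a.max(),'lat',np.percentile(b,[2,98]))
a=cv2.minAreaRect((p[:,:2]*1000).astype(np.float32));print(a)
"
```

```text
t 23.05 pos [ 0.616  -0.0218  0.1805] j [ 0.48  0.63  0.17  0.48 -1.63 -0.87] w 36.2 F [1.3 0.1 0.1] gf 0.0
dp mm (now axes) [50.2 62.9 56.8] rotvec [ 0.     0.001 -0.002] dp mm target axes [50.  63.  56.8]
208 [0.05918952 0.06140181 0.06355677] front -0.024765700708901085 0.045528472742460246 lat [-0.0117626   0.01445504]
((585.8906860351562, -129.83419799804688), (70.22679138183594, 27.53348731994629), 74.22160339355469)
```

View pics/s6.png

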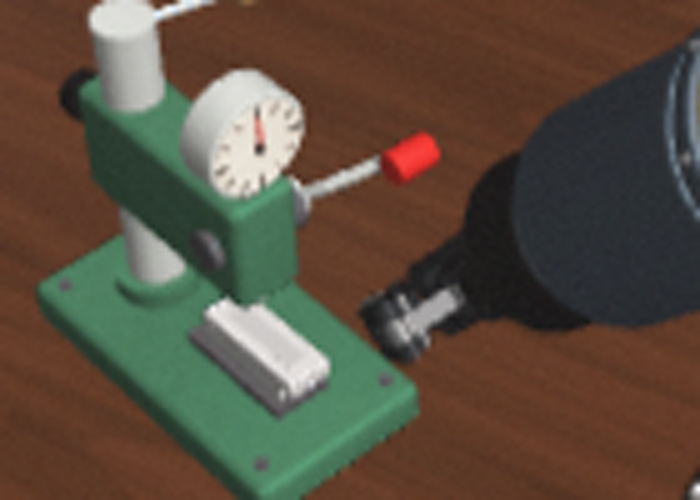

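The silver bar lies flat on the anvil at (265,350) and is released; it reaches from 25 mm behind to 45 mm in front of the spindle axis, 1 mm off laterally. I'll return to the grip.

Request:
play_rows([
  {"dp": [12.5, 15.7, -3.3], "delta_rot": [0, 0, 0], "jaw": 0},
  {"dp": [12.5, 15.7, -3.3], "delta_rot": [0, 0, 0], "jaw": 0},
  {"dp": [12.5, 15.7, -3.3], "delta_rot": [0, 0, 0], "jaw": 0},
  {"dp": [12.5, 15.7, -3.3], "delta_rot": [0, 0, 0], "jaw": 0},
  {"dp": [0, 0, 12], "delta_rot": [0, 0, 0], "jaw": 0},
  {"dp": [0, 0, 12], "delta_rot": [0, 0, 0], "jaw": 0},
  {"dp": [0, 0, 12], "delta_rot": [0, 0, 0], "jaw": 0},
  {"dp": [0, 0, 12], "delta_rot": [0, 0, 0], "jaw": 0},
  {"dp": [0, 0, 12], "delta_rot": [0, 0, 0], "jaw": 0},
  {"dp": [0, 0, 10], "delta_rot": [0, 0, 0], "jaw": 0},
])

```text
t: 24.35
ee_pos: [0.5342, -0.0781, 0.1665]
ee_rot: [-0.274, -0.563, 0.752, -0.205]
contact_force: [-0.2, 0.2, 0.9]
width: 0.5
grasp_force: 0.0
```

```bash
python3 -c "
from h import *
to([ 0.5346, -0.0761, 0.1691])"
```

```text
t 24.35 pos [ 0.5342 -0.0781  0.1665] j [ 0.46  0.46 -0.15  0.49 -1.49 -0.92] w 42.5 F [-0.2  0.2  0.9] gf 0.0
dp mm (now axes) [ 0.1  0.2 -3.3] rotvec [ 0.002 -0.    -0.002] dp mm target axes [ 0.1  0.2 -3.3]
```

Request:
play_rows([
  {"dp": [0, 0, -3.2], "delta_rot": [0, 0, 0], "jaw": 0},
  {"dp": [0, 0, 0], "delta_rot": [0, 0, 0], "jaw": 0.3},
  {"dp": [0, 0, 0], "delta_rot": [0, 0, 0], "jaw": 0.6},
  {"dp": [0, 0, 0], "delta_rot": [0, 0, 0], "jaw": 0.6},
  {"dp": [0, 0, 0], "delta_rot": [0, 0, 0], "jaw": 0.6},
  {"dp": [0, 0, 0], "delta_rot": [0, 0, 0], "jaw": 0.6},
  {"dp": [0, 0, 0], "delta_rot": [0, 0, 0], "jaw": 0.6},
  {"dp": [0, 0, 0], "delta_rot": [0, 0, 0], "jaw": 0.6},
  {"dp": [0, 0, 0], "delta_rot": [0, 0, 0], "jaw": 0.6},
  {"dp": [0, 0, 0], "delta_rot": [0, 0, 0], "jaw": 0.6},
], grip_force=30)

```text
t: 25.6
ee_pos: [0.535, -0.0749, 0.1702]
ee_rot: [-0.273, -0.563, 0.752, -0.205]
contact_force: [-3.1, 5.7, 4.6]
width: 0.272
grasp_force: 31.6
```

```bash
cat >> h.py <<'E'
f2=np.array([.279,.960])
def lev():
    s=r.read_state(); zt=np.array([-.179,-.617,-.766]); p=s["ee_pos"]-np.array([.5346,-.0761,.1691])
    k=np.array([.072*np.cos(.7),.072*np.sin(.7)])+np.array([p[:2]@f2,p[2]])
    a=np.arctan2(k[1],k[0]); F=s["contact_force"]; t=np.array([-np.sin(a),np.cos(a)])
    print("t %.2f q %.3f radius %.1f Ftan(up+) %.2f Frad %.2f Flat %.2f w %.1f"%(s["t"],.7-a,1000*np.hypot(*k),np.array([F[:2]@f2,F[2]])@t,np.array([F[:2]@f2,F[2]])@[np.cos(a),np.sin(a)],F[:2]@[.96,-.279],s["width"]*85))
E
python3 -c "
from h import *
lev()"
```

```text
t 25.60 q -0.001 radius 73.7 Ftan(up+) 0.53 Frad 6.54 Flat -4.57 w 23.2
```

Request:
play_rows([
  {"dp": [-3.53, 0, 0.71], "delta_rot": [0, 0, 0], "jaw": 0.6},
  {"dp": [-3.49, 0, 0.88], "delta_rot": [0, 0, 0], "jaw": 0.6},
  {"dp": [-3.44, 0, 1.06], "delta_rot": [0, 0, 0], "jaw": 0.6},
  {"dp": [-3.39, 0, 1.23], "delta_rot": [0, 0, 0], "jaw": 0.6},
  {"dp": [-3.32, 0, 1.4], "delta_rot": [0, 0, 0], "jaw": 0.6},
  {"dp": [-3.25, 0, 1.56], "delta_rot": [0, 0, 0], "jaw": 0.6},
  {"dp": [-3.17, 0, 1.72], "delta_rot": [0, 0, 0], "jaw": 0.6},
  {"dp": [-3.07, 0, 1.87], "delta_rot": [0, 0, 0], "jaw": 0.6},
  {"dp": [-2.98, 0, 2.02], "delta_rot": [0, 0, 0], "jaw": 0.6},
  {"dp": [0, 0, 0], "delta_rot": [0, 0, 0], "jaw": 0.6},
])

```text
t: 26.85
ee_pos: [0.5392, -0.0607, 0.1411]
ee_rot: [-0.273, -0.564, 0.752, -0.205]
contact_force: [-2.4, 2.6, 2.7]
width: 0.276
grasp_force: 31.4
```

```bash
python3 -c "
from h import *
lev()"
```

```text
t 26.85 q 0.448 radius 73.5 Ftan(up+) 2.14 Frad 2.42 Flat -2.99 w 23.4
```

Request:
play_rows([
  {"dp": [-0.57, 0, 0.44], "delta_rot": [0, 0, 0], "jaw": 0.6},
  {"dp": [-0.57, 0, 0.44], "delta_rot": [0, 0, 0], "jaw": 0.6},
  {"dp": [-0.57, 0, 0.44], "delta_rot": [0, 0, 0], "jaw": 0.6},
  {"dp": [-0.57, 0, 0.44], "delta_rot": [0, 0, 0], "jaw": 0.6},
  {"dp": [-0.56, 0, 0.45], "delta_rot": [0, 0, 0], "jaw": 0.6},
  {"dp": [-0.56, 0, 0.45], "delta_rot": [0, 0, 0], "jaw": 0.6},
  {"dp": [-0.56, 0, 0.45], "delta_rot": [0, 0, 0], "jaw": 0.6},
  {"dp": [-0.55, 0, 0.46], "delta_rot": [0, 0, 0], "jaw": 0.6},
  {"dp": [-0.55, 0, 0.46], "delta_rot": [0, 0, 0], "jaw": 0.6},
  {"dp": [-0.55, 0, 0.46], "delta_rot": [0, 0, 0], "jaw": 0.6},
])

```text
t: 28.1
ee_pos: [0.5396, -0.0594, 0.1344]
ee_rot: [-0.273, -0.563, 0.752, -0.205]
contact_force: [-2.6, 4.5, 3.2]
width: 0.269
grasp_force: 31.5
```

```bash
python3 -c "
from h import *
lev()"
```

```text
t 28.10 q 0.540 radius 73.4 Ftan(up+) 2.55 Frad 4.09 Flat -3.79 w 22.9
```

Request:
play_rows([
  {"dp": [-0.54, 0, 0.48], "delta_rot": [0, 0, 0], "jaw": 0.6},
  {"dp": [-0.54, 0, 0.48], "delta_rot": [0, 0, 0], "jaw": 0.6},
  {"dp": [-0.53, 0, 0.49], "delta_rot": [0, 0, 0], "jaw": 0.6},
  {"dp": [-0.53, 0, 0.49], "delta_rot": [0, 0, 0], "jaw": 0.6},
  {"dp": [-0.52, 0, 0.5], "delta_rot": [0, 0, 0], "jaw": 0.6},
  {"dp": [-0.52, 0, 0.5], "delta_rot": [0, 0, 0], "jaw": 0.6},
  {"dp": [-0.51, 0, 0.5], "delta_rot": [0, 0, 0], "jaw": 0.6},
  {"dp": [-0.51, 0, 0.51], "delta_rot": [0, 0, 0], "jaw": 0.6},
  {"dp": [-0.5, 0, 0.51], "delta_rot": [0, 0, 0], "jaw": 0.6},
  {"dp": [-0.5, 0, 0.51], "delta_rot": [0, 0, 0], "jaw": 0.6},
])

```text
t: 29.35
ee_pos: [0.5398, -0.0587, 0.1272]
ee_rot: [-0.273, -0.563, 0.752, -0.205]
contact_force: [-3.0, 4.2, 2.2]
width: 0.271
grasp_force: 31.5
```

```bash
python3 -c "
from h import *
lev()"
```

```text
t 29.35 q 0.639 radius 73.4 Ftan(up+) 1.99 Frad 3.33 Flat -4.02 w 23.1
```

Request:
play_rows([
  {"dp": [-0.49, 0, 0.53], "delta_rot": [0, 0, 0], "jaw": 0.6},
  {"dp": [-0.49, 0, 0.53], "delta_rot": [0, 0, 0], "jaw": 0.6},
  {"dp": [-0.48, 0, 0.54], "delta_rot": [0, 0, 0], "jaw": 0.6},
  {"dp": [-0.48, 0, 0.54], "delta_rot": [0, 0, 0], "jaw": 0.6},
  {"dp": [-0.47, 0, 0.55], "delta_rot": [0, 0, 0], "jaw": 0.6},
  {"dp": [-0.47, 0, 0.55], "delta_rot": [0, 0, 0], "jaw": 0.6},
  {"dp": [-0.46, 0, 0.55], "delta_rot": [0, 0, 0], "jaw": 0.6},
  {"dp": [-0.46, 0, 0.56], "delta_rot": [0, 0, 0], "jaw": 0.6},
  {"dp": [-0.45, 0, 0.56], "delta_rot": [0, 0, 0], "jaw": 0.6},
  {"dp": [-0.45, 0, 0.56], "delta_rot": [0, 0, 0], "jaw": 0.6},
])

```text
t: 30.6
ee_pos: [0.5398, -0.0587, 0.1198]
ee_rot: [-0.273, -0.563, 0.752, -0.205]
contact_force: [-2.8, 3.9, 2.7]
width: 0.27
grasp_force: 31.4
```

```bash
python3 -c "
from h import *
lev()"
```

```text
t 30.60 q 0.740 radius 73.2 Ftan(up+) 2.83 Frad 2.86 Flat -3.80 w 22.9
```

Request:
play_rows([
  {"dp": [-0.22, 0, 0.29], "delta_rot": [0, 0, 0], "jaw": 0.6},
  {"dp": [-0.22, 0, 0.29], "delta_rot": [0, 0, 0], "jaw": 0.6},
  {"dp": [-0.22, 0, 0.29], "delta_rot": [0, 0, 0], "jaw": 0.6},
  {"dp": [-0.21, 0, 0.29], "delta_rot": [0, 0, 0], "jaw": 0.6},
  {"dp": [-0.21, 0, 0.29], "delta_rot": [0, 0, 0], "jaw": 0.6},
  {"dp": [-0.21, 0, 0.29], "delta_rot": [0, 0, 0], "jaw": 0.6},
  {"dp": [-0.21, 0, 0.29], "delta_rot": [0, 0, 0], "jaw": 0.6},
  {"dp": [-0.21, 0, 0.29], "delta_rot": [0, 0, 0], "jaw": 0.6},
  {"dp": [-0.21, 0, 0.29], "delta_rot": [0, 0, 0], "jaw": 0.6},
  {"dp": [-0.21, 0, 0.29], "delta_rot": [0, 0, 0], "jaw": 0.6},
])

```text
t: 31.85
ee_pos: [0.5397, -0.059, 0.1162]
ee_rot: [-0.273, -0.563, 0.752, -0.205]
contact_force: [-3.7, 3.6, 1.8]
width: 0.271
grasp_force: 31.4
```

```bash
python3 -c "
from h import *
lev()"
```

```text
t 31.85 q 0.790 radius 73.2 Ftan(up+) 2.01 Frad 2.27 Flat -4.59 w 23.1
```

Request:
play_rows([
  {"dp": [-0.2, 0, 0.3], "delta_rot": [0, 0, 0], "jaw": 0.6},
  {"dp": [-0.2, 0, 0.3], "delta_rot": [0, 0, 0], "jaw": 0.6},
  {"dp": [-0.2, 0, 0.3], "delta_rot": [0, 0, 0], "jaw": 0.6},
  {"dp": [-0.2, 0, 0.3], "delta_rot": [0, 0, 0], "jaw": 0.6},
  {"dp": [-0.2, 0, 0.3], "delta_rot": [0, 0, 0], "jaw": 0.6},
  {"dp": [-0.2, 0, 0.3], "delta_rot": [0, 0, 0], "jaw": 0.6},
  {"dp": [-0.2, 0, 0.3], "delta_rot": [0, 0, 0], "jaw": 0.6},
  {"dp": [-0.2, 0, 0.3], "delta_rot": [0, 0, 0], "jaw": 0.6},
  {"dp": [-0.2, 0, 0.3], "delta_rot": [0, 0, 0], "jaw": 0.6},
  {"dp": [-0.2, 0, 0.3], "delta_rot": [0, 0, 0], "jaw": 0.6},
])

```text
t: 33.1
ee_pos: [0.5396, -0.0595, 0.1125]
ee_rot: [-0.273, -0.563, 0.752, -0.205]
contact_force: [-2.6, 3.7, 2.6]
width: 0.272
grasp_force: 31.4
```

```bash
python3 -c "
from h import *
lev()"
```

```text
t 33.10 q 0.840 radius 73.1 Ftan(up+) 2.96 Frad 2.41 Flat -3.48 w 23.1
```

Request:
play_rows([
  {"dp": [-0.18, 0, 0.31], "delta_rot": [0, 0, 0], "jaw": 0.6},
  {"dp": [-0.18, 0, 0.31], "delta_rot": [0, 0, 0], "jaw": 0.6},
  {"dp": [-0.18, 0, 0.31], "delta_rot": [0, 0, 0], "jaw": 0.6},
  {"dp": [-0.18, 0, 0.31], "delta_rot": [0, 0, 0], "jaw": 0.6},
  {"dp": [-0.18, 0, 0.31], "delta_rot": [0, 0, 0], "jaw": 0.6},
  {"dp": [-0.18, 0, 0.31], "delta_rot": [0, 0, 0], "jaw": 0.6},
  {"dp": [-0.18, 0, 0.31], "delta_rot": [0, 0, 0], "jaw": 0.6},
  {"dp": [-0.18, 0, 0.31], "delta_rot": [0, 0, 0], "jaw": 0.6},
  {"dp": [-0.18, 0, 0.31], "delta_rot": [0, 0, 0], "jaw": 0.6},
  {"dp": [-0.18, 0, 0.31], "delta_rot": [0, 0, 0], "jaw": 0.6},
])

```text
t: 34.35
ee_pos: [0.5394, -0.0601, 0.109]
ee_rot: [-0.273, -0.563, 0.752, -0.205]
contact_force: [-3.2, 4.0, 2.4]
width: 0.269
grasp_force: 31.4
```

```bash
python3 -c "
from h import *
lev()
im,d,c=cap('scene')
for _ in range(7): cap('top'); lev()
cv2.imwrite('pics/s7.png',cv2.resize(im[170:230,215:275,::-1],None,fx=10,fy=10,interpolation=cv2.INTER_CUBIC))"
```

```text
t 34.35 q 0.889 radius 73.1 Ftan(up+) 2.92 Frad 2.43 Flat -4.13 w 22.9
t 34.45 q 0.890 radius 73.1 Ftan(up+) 1.83 Frad 2.78 Flat -3.46 w 22.9
t 34.50 q 0.890 radius 73.1 Ftan(up+) 2.25 Frad 3.61 Flat -3.59 w 22.6
t 34.55 q 0.890 radius 73.1 Ftan(up+) 2.08 Frad 2.95 Flat -4.63 w 22.7
t 34.60 q 0.890 radius 73.1 Ftan(up+) 2.51 Frad 2.57 Flat -3.94 w 23.2
t 34.65 q 0.890 radius 73.1 Ftan(up+) 3.09 Frad 2.97 Flat -4.88 w 22.8
t 34.70 q 0.890 radius 73.1 Ftan(up+) 2.55 Frad 2.58 Flat -3.43 w 23.1
t 34.75 q 0.890 radius 73.1 Ftan(up+) 3.35 Frad 2.88 Flat -3.71 w 23.3
```

View pics/s7.png

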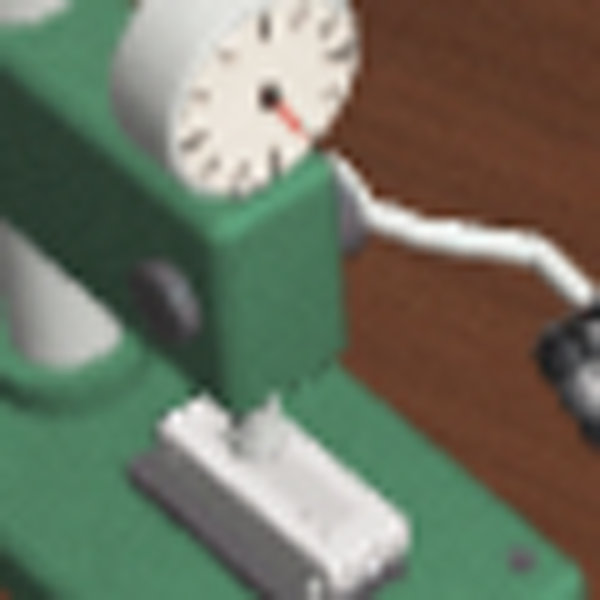

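The foot at (262,432) sits just above or on the silver; the force is still at the baseline mean of about 2.5 N. I'll continue gently.

Request:
play_rows([
  {"dp": [-0.17, 0, 0.32], "delta_rot": [0, 0, 0], "jaw": 0.6},
  {"dp": [-0.17, 0, 0.32], "delta_rot": [0, 0, 0], "jaw": 0.6},
  {"dp": [-0.17, 0, 0.32], "delta_rot": [0, 0, 0], "jaw": 0.6},
  {"dp": [-0.17, 0, 0.32], "delta_rot": [0, 0, 0], "jaw": 0.6},
  {"dp": [-0.17, 0, 0.32], "delta_rot": [0, 0, 0], "jaw": 0.6},
  {"dp": [-0.17, 0, 0.32], "delta_rot": [0, 0, 0], "jaw": 0.6},
  {"dp": [-0.17, 0, 0.32], "delta_rot": [0, 0, 0], "jaw": 0.6},
  {"dp": [-0.17, 0, 0.32], "delta_rot": [0, 0, 0], "jaw": 0.6},
  {"dp": [-0.17, 0, 0.32], "delta_rot": [0, 0, 0], "jaw": 0.6},
  {"dp": [-0.17, 0, 0.32], "delta_rot": [0, 0, 0], "jaw": 0.6},
])

```text
t: 36.0
ee_pos: [0.5392, -0.0609, 0.1056]
ee_rot: [-0.273, -0.563, 0.752, -0.205]
contact_force: [-2.7, 5.2, 2.4]
width: 0.274
grasp_force: 31.5
```

```bash
python3 -c "
from h import *
lev()
for _ in range(8): cap('top'); lev()"
```

```text
t 36.00 q 0.937 radius 73.0 Ftan(up+) 3.30 Frad 3.59 Flat -4.07 w 23.3
t 36.05 q 0.938 radius 73.0 Ftan(up+) 3.38 Frad 2.29 Flat -4.68 w 22.9
t 36.10 q 0.938 radius 73.0 Ftan(up+) 3.07 Frad 2.41 Flat -4.73 w 23.2
t 36.15 q 0.938 radius 73.0 Ftan(up+) 3.72 Frad 2.31 Flat -4.62 w 23.0
t 36.20 q 0.938 radius 73.0 Ftan(up+) 2.86 Frad 1.77 Flat -4.57 w 22.9
t 36.25 q 0.938 radius 73.0 Ftan(up+) 3.20 Frad 2.12 Flat -4.21 w 23.0
t 36.30 q 0.938 radius 73.0 Ftan(up+) 2.73 Frad 2.58 Flat -4.25 w 23.0
t 36.35 q 0.938 radius 73.0 Ftan(up+) 3.29 Frad 2.60 Flat -4.18 w 22.9
t 36.40 q 0.937 radius 73.0 Ftan(up+) 3.60 Frad 2.92 Flat -4.92 w 23.1
```

Request:
play_rows([
  {"dp": [-0.15, 0, 0.33], "delta_rot": [0, 0, 0], "jaw": 0.6},
  {"dp": [-0.15, 0, 0.33], "delta_rot": [0, 0, 0], "jaw": 0.6},
  {"dp": [-0.15, 0, 0.33], "delta_rot": [0, 0, 0], "jaw": 0.6},
  {"dp": [-0.15, 0, 0.33], "delta_rot": [0, 0, 0], "jaw": 0.6},
  {"dp": [-0.15, 0, 0.33], "delta_rot": [0, 0, 0], "jaw": 0.6},
  {"dp": [-0.15, 0, 0.33], "delta_rot": [0, 0, 0], "jaw": 0.6},
  {"dp": [-0.15, 0, 0.33], "delta_rot": [0, 0, 0], "jaw": 0.6},
  {"dp": [-0.15, 0, 0.33], "delta_rot": [0, 0, 0], "jaw": 0.6},
  {"dp": [-0.15, 0, 0.33], "delta_rot": [0, 0, 0], "jaw": 0.6},
  {"dp": [-0.15, 0, 0.33], "delta_rot": [0, 0, 0], "jaw": 0.6},
])

```text
t: 37.65
ee_pos: [0.5389, -0.0618, 0.1022]
ee_rot: [-0.273, -0.563, 0.752, -0.205]
contact_force: [-3.3, 4.1, 4.1]
width: 0.273
grasp_force: 31.5
```

```bash
python3 -c "
from h import *
lev()
for _ in range(8): cap('top'); lev()"
```

```text
t 37.65 q 0.986 radius 73.0 Ftan(up+) 4.83 Frad 1.78 Flat -4.29 w 23.2
t 37.70 q 0.986 radius 73.0 Ftan(up+) 4.23 Frad 2.34 Flat -5.03 w 22.8
t 37.75 q 0.986 radius 73.0 Ftan(up+) 4.15 Frad 1.99 Flat -4.36 w 23.4
t 37.80 q 0.986 radius 72.9 Ftan(up+) 4.49 Frad 2.54 Flat -4.46 w 23.2
t 37.85 q 0.986 radius 73.0 Ftan(up+) 3.43 Frad 2.42 Flat -4.04 w 22.9
t 37.90 q 0.986 radius 73.0 Ftan(up+) 4.08 Frad 2.44 Flat -4.19 w 23.0
t 37.95 q 0.986 radius 73.0 Ftan(up+) 4.16 Frad 1.51 Flat -5.11 w 23.1
t 38.00 q 0.986 radius 72.9 Ftan(up+) 4.16 Frad 2.52 Flat -4.69 w 23.1
t 38.05 q 0.986 radius 72.9 Ftan(up+) 3.66 Frad 2.73 Flat -3.94 w 23.2
```

The tangential force is now 1.6 N above baseline, so the foot is bearing mid-spring. I'll release and back away.

Request:
play_rows([
  {"dp": [0, 0, 0], "delta_rot": [0, 0, 0], "jaw": 0.4},
  {"dp": [0, 0, 0], "delta_rot": [0, 0, 0], "jaw": 0.2},
  {"dp": [0, 0, 0], "delta_rot": [0, 0, 0], "jaw": 0},
  {"dp": [0, 0, 0], "delta_rot": [0, 0, 0], "jaw": 0},
  {"dp": [0, 0, -8], "delta_rot": [0, 0, 0], "jaw": 0},
  {"dp": [0, 0, -12], "delta_rot": [0, 0, 0], "jaw": 0},
  {"dp": [0, 0, -20], "delta_rot": [0, 0, 0], "jaw": 0},
  {"dp": [0, 0, -25], "delta_rot": [0, 0, 0], "jaw": 0},
  {"dp": [0, 0, -25], "delta_rot": [0, 0, 0], "jaw": 0},
  {"dp": [0, 0, 0], "delta_rot": [0, 0, 0], "jaw": 0},
])

```text
t: 39.3
ee_pos: [0.5566, -0.0049, 0.1725]
ee_rot: [-0.271, -0.564, 0.752, -0.206]
contact_force: [-0.1, -0.1, 0.3]
width: 0.499
grasp_force: 0.0
```

```bash
python3 -c "
from h import *
to([.5389,-.0618,.1022])
im,d,c=cap('scene')
cv2.imwrite('pics/s8.png',cv2.resize(im[150:250,190:330,::-1],None,fx=5,fy=5,interpolation=cv2.INTER_CUBIC))"
```

```text
t 39.3 pos [ 0.5566 -0.0049  0.1725] j [ 0.55  0.53 -0.    0.45 -1.59 -0.96] w 42.4 F [-0.1 -0.1  0.3] gf 0.0
dp mm (now axes) [ 0.8  1.3 92.2] rotvec [-0.003  0.003 -0.003] dp mm target axes [ 0.5  1.1 92.2]
```

View pics/s8.png

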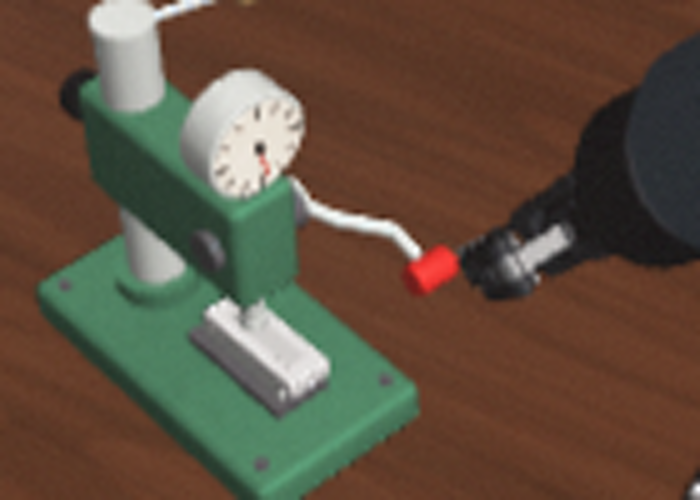

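The foot rests on the silver at (250,315), the lever at (432,270) has stayed down, and the gripper is clear of everything.

```bash
python3 -c "
from h import *
print(r.hand_in())"
```

```text
the job is handed in; nothing more can be done
None
```

The job is handed in: the silver ingot lies flat on the anvil with the sprung foot bearing on it (by feel, about 5–6 N) and the lever at about 0.99 rad. The gripper is clear and I saw nothing else disturbed. The hand-in returned no verdict.

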